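# Clamp the tray stack and peel off the top tray

## Robot

A 7-joint arm with a two-finger parallel gripper is mounted at the origin on the work surface. World frame = base frame: x ahead of the robot, y to its left, z up, the work surface at z = 0. Lengths are in m, angles in degrees, forces in N, time in s.
With the tool pointing down it reaches from about 0.425 to 0.875 m from the base axis. Payload 4.7 kg.
Tool frame: the origin (TCP) lies midway between the tips of the shut fingers; the grasp point (between the pads) lies 19 mm behind it; z points along the fingers, y is the line along which they close (so a half turn about z gives the same grasp; the last joint's range is limited). The gripper opens to 87 mm and grips with 3 to 60 N. Pads are 19 mm wide; open, the fingers measure 117 mm over their backs; the gripper's body (75 mm by 190 mm) begins 51 mm behind the grasp point.
Start: joints at [74.032, 18.392, -4.016, 83.108, 1.295, 78.541, -3.26], TCP at [0.188, -0.622, 0.223] pointing down, gripper open.
Joint ranges: [-163.93, 163.93], [-17.29, 119.83], [-79.2, 71.16], [3.27, 140.29], [-89.18, 269.18], [5.43, 117.66], [-154.24, 154.24]. Speed limits (degrees/s): [147.25, 147.25, 180, 180, 180, 180, 180].

## Interface

Orientations are given as [roll, pitch, yaw] about the fixed x, y, z axes, in that order (R = Rz(yaw) Ry(pitch) Rx(roll)).
In Python, from cell import env gives the robot as it stands.
- The arm moves only by the tool step_arm, never from a script. Its argument "moves" is a list of rows, each an object with "dp": the shift along the tool's x, y, z in mm, a list of three; "dr": the turn, a rotation vector about the tool's x, y, z in rad, a list of three; "fingers": the closure, from 0 (fully open) to 1 (shut). In form: [{"dp": [dx, dy, dz], "dr": [ax, ay, az], "fingers": fingers}, ...]. A call has exactly 5 rows; each row shifts and turns the commanded pose from where the row before left it, along the tool's axes as they then stand; what a row does not reach is not made up. A row lasts 1/8 s, in which the tool goes at most 62.5 mm and 10.7 degrees, less where a joint would pass 70% of its speed; a pose out of reach is approached as far as the arm can. A call with a gripper value outside its range is refused whole. The fingers move at their own pace and stop on an object; "squeeze" is the grip in N (left out, the last holds). Time passes only in rows, so rows that do not move let the fingers close, or fill a call up. It gives the time, the measured TCP pose, the force, the opening and the grip force at its end, in the units of the state.
- env.get_obs(): the state, without advancing time (a new reading comes with each control period).
- env.read_camera(name): name is "scene" or "top"; returns the picture (480x640x3 uint8, red, green, blue); there is no depth.
- env.camera_model(name): a dict with "fx", "fy", "cx", "cy" (pixels), "R" (3x3) and "t" (3): a world point X has camera coordinates R X + t. Camera axes: x right, y down, z forward; pixel columns grow to the right and rows downward; lengths in m; the calibration is good to about 2 mm. A picture is of the moment at which its call begins. camera_model takes no time and is no camera call.
- env.sign_off(): hands the job in; it is judged then, once.
The state is a dict: "time_s": time; "qpos": joint angles; "joint_velocities": joint speeds; "effort": joint torques, N m; "tool_pos": TCP position; "tool_rot": TCP orientation; "force": force on the tool from outside, world axes, zero at the start; "wrist_torque": the same for the moment, N m; "grip_width": finger opening in m; "grasp_force": force on a finger pad.
Only numpy, scipy, OpenCV 4.12 (cv2) and the standard library are available. Lean on these libraries where they do the work, as an engineer would, in place of code of your own. Each camera call takes 0.05 s, during which the arm holds its last target. There are 200 camera calls.

## Task

The top formed tray is stuck in the stack below it. Wind the handwheel clockwise until the clamp's sliding lip reaches its stop blocks, so that the stack's board is held down; then take the top tray by its upright tab and peel it off, raising the tabbed corner first while the opposite corner still sits in the stack, and carry it over the middle of the black mat. Finish while still holding the tray there, roughly level and at least 15 cm above the bench, with the rest of the stack left in the clamp and the other things on the bench left where they are.

Things in the scene. Friction and masses are not known exactly. Their poses are not given: they have to be found in the camera images.
- clamp: Clamping base fixed to the bench, left or right of the mat: plywood plate 260 (x) x 390 (y) x 12 mm. Origin: centre of its underside; +y runs from the handwheel end to the stack end. Wheel axis at (0, -135) mm, stack centre at (0, +95) mm. A fixed lip holds the +y edge of the stack's board; two dark steel stop blocks, 32 mm tall, stand at (+-72, +3) mm.
- handwheel (a joint): Turn of the handwheel, rad: 0 = wound fully out, grows clockwise seen from above, 5.0 = slide against its stops (end of travel). Upright axis; spoked aluminium wheel 112 mm across, rim top 66 mm above the bench. It turns against some 2 N at the crank knob and stays where it is left.
- carriage (a joint): Travel of the aluminium slide along the clamp's +y, m: geared to the wheel, 10 mm per rad; 0 = fully out, 0.050 = touching the stop blocks, its lip then reaching 12 mm over the -y edge of the stack's board, 2 mm above it.
- wheel_centre (a point): Top of the handwheel's hub, on its axis, 68 mm above the bench; the crank knob circles it at 45 mm radius.
- crank_knob (a point): Middle of the upright black crank knob on the wheel: 18 mm across, 40 mm tall (70 to 110 mm above the bench; this point 90 mm). It spins freely on its pin, so it can be pinched from above and led round the wheel's axis without turning the hand. At wheel joint 0 it lies towards the clamp's -y from the axis.
- stack: Loose plywood board 210 x 170 x 14 mm on the clamp plate with the lower nested white trays (one piece, 0.9 kg, rims 160 x 120 mm, 44 mm above the board's underside). Origin: centre of the board's underside, 12 mm above the bench; axes as the clamp's. Four sprung steel balls at (+-87, +-25) mm, tops 61 mm up, snap over the top tray's rim; each lets go at about 3 N.
- tray: The top tray, loose, 0.1 kg: white plastic, rim 160 (x) x 120 (y) x 4 mm, open upwards, tapering 21 mm down into the stack, a cross rib in its floor. Origin: centre of the rim's underside (56 mm above the bench when seated); axes as the stack's, z up.
- tab (a point): Grip point of the tray's upright tab at its (-x, -y) corner: a plate 8 mm thick, 30 mm long along the tray's 45 degree diagonal (-1, -1), standing 32 mm above the rim (60 to 92 mm above the bench when seated). This point is mid thickness and length, 10 mm below its top, at (-84.2, -64.2, +26) mm in the tray's frame. Pinch it across its 8 mm.
- tab_corner (a point): Underside of the tray's rim at the tabbed corner: (-80, -60, 0) mm in the tray's frame.
- far_corner (a point): Underside of the tray's rim at the diagonal corner from the tab: (+80, +60, 0) mm in the tray's frame.
- mat: Black rubber work mat 200 (x) x 160 (y) x 6 mm, fixed on the bench; origin at the centre of its underside. Nothing on it is taller than 40 mm.
- tin: Small round steel tin, 36 mm across, 28 mm tall, on the clamp's plate beside the handwheel, at about (+100, -150) mm in the clamp's frame; leave alone. Origin: centre of its underside.
- goggles: Clear safety glasses, about 125 x 120 x 26 mm, lying on the mat; leave alone. Origin: between the temple hinges, at the underside.
- drill: Cordless drill standing on its battery at the left, 200 mm tall; leave alone. Origin: centre of its underside.
- tape: Roll of tape, 90 mm across, 24 mm tall, lying at the back; leave alone. Origin: centre of its underside.
- driver: Screwdriver lying at the back; leave alone.
- offcut: Block of light wood, 90 x 50 x 28 mm; leave alone. Origin: centre of its underside.
- jar: Closed jar, 68 mm across, 90 mm tall; leave alone. Origin: centre of its underside.
Not all that is in view belongs to the job. Leave any orange look-alike of the tray alone.

How it is judged (in metres and radians):
On the way, in this order (a step that is already met when the one before it is completed fails the run):
1. the handwheel is wound until the slide touches its stop blocks (within 2 mm) (value of joint carriage above 0.048 m), for 0.2 s.
2. the tabbed corner is raised at least 12 mm off its seat while the opposite corner is still within 6 mm of its own (z of tab_corner in the frame of stack above 0.056 m and z of far_corner in the frame of stack below 0.05 m), for 0.1 s.
At the end, for the whole second after the job is handed in: The fingers hold the tray still, its origin at least 150 mm above the bench and within 100 mm of the mat's centre seen from above, tilted less than 0.5 rad, clear of the stack; the slide is still within 3 mm of its stops and the rest of the stack lies in the clamp, level within 0.06 rad (height (world z) of tray above 0.15 m and horizontal distance between tray and mat below 0.1 m and angle between tray's own z axis and vertical below 0.5 rad and contact force between tray and the fingers above 2 N and contact force between tray and stack below 0.05 N and linear speed of tray below 0.05 m/s and value of joint carriage above 0.047 m and distance between stack and clamp below 0.11 m and angle between stack's own z axis and vertical below 0.06 rad); the arm keeps its last pose, push and grip.
It fails at once if the rest of the stack is lifted out of the clamp or tipped (angle between stack's own z axis and vertical above 0.12 rad or distance between stack and clamp above 0.125 m).
It fails at once if one of the other things is moved by more than 50 mm (distance of any of tin, goggles, drill, tape, driver, offcut, jar from where it was at the start of the episode above 0.05 m).
It also fails if it takes over 56 s, if anything falls off the work surface, if the arm or the gripper's body presses on something with over 40 N, if the wrist force passes 120 N, or if a joint passes its speed limit or range.

## Working session

There is one attempt and no reset: what is moved stays moved. The work goes in short steps, Python scripts to look and compute and a tool call to move; the robot and the scene stay as the last step left them, time stands still between calls to the robot, and variables do not carry over. Pictures are saved under pics/ and viewed, at most 10 in all, crops included, and the job is handed in when it is done.

Besides the shell and the picture viewer there is one more tool, called after "Request:" as a command line: name --argument value ..., lists and objects as JSON in quotes. step_arm: Moves the arm, as the interface text tells. Its arguments: {"type":"object","properties":{"moves":{"type":"array","items":{"type":"object","properties":{"dp":{"type":"array","items":{"type":"number"}},"dr":{"type":"array","items":{"type":"number"}},"fingers":{"type":"number"}}}},"squeeze":{"type":"number"}},"required":["moves"]}

```bash
mkdir -p pics; ls; python3 - <<'E'
from cell import env
import cv2
for n in("scene","top"):
    im=env.read_camera(n); cv2.imwrite(f"pics/{n}0.png",im[:,:,::-1])
    m=env.camera_model(n); print(n,m)
o=env.get_obs(); print(o)
E
```

```text
pics
scene {'fx': 446.73688148628054, 'fy': 446.73688148628054, 'cx': 323.1255547886806, 'cy': 236.65611693358773, 'R': array([[-0.4301472 ,  0.90270375, -0.00996567],
       [ 0.71808101,  0.33544073, -0.60978617],
       [-0.54711337, -0.26945397, -0.79250332]]), 't': array([ 0.21610462, -0.29240773,  1.38384333])}
top {'fx': 501.4729518490475, 'fy': 501.4729518490475, 'cx': 322.33917472463975, 'cy': 234.76991594203224, 'R': array([[ 2.01842425e-02, -9.99790674e-01,  3.34736476e-03],
       [-9.85552000e-01, -2.04597053e-02, -1.68132849e-01],
       [ 1.68166140e-01,  9.46321551e-05, -9.85758662e-01]]), 't': array([-0.02836125,  0.46700127,  1.42510855])}
{'time_s': 0.1, 'qpos': array([74.03104465, 18.43535699, -4.01686131, 83.16947182,  1.29524696,
       78.54221617, -3.26011433]), 'joint_velocities': array([ 0.06202569, -0.0200544 , -0.06613944, -0.14440386,  0.07187466,
        0.0305353 ,  0.13216699]), 'effort': array([ 6.40514509e-05, -4.92574060e+01, -4.05615158e-01, -3.13394308e+01,
       -6.41383510e-02,  3.95620940e-02,  7.60888406e-05]), 'tool_pos': array([ 0.18743372, -0.6218489 ,  0.22155125]), 'tool_rot': array([-1.79898211e+02,  5.43398942e-03,  1.67797862e+01]), 'force': array([-0.36181718,  0.69490652, -0.02196669]), 'wrist_torque': array([-0.0395644 ,  0.00754678,  0.01186656]), 'grasp_force': 0.0, 'grip_width': 0.08671981495194732}
```

View pics/top0.png

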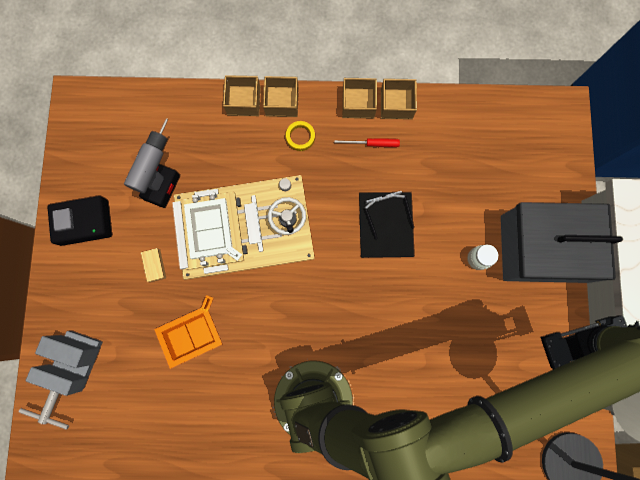

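View pics/scene0.png

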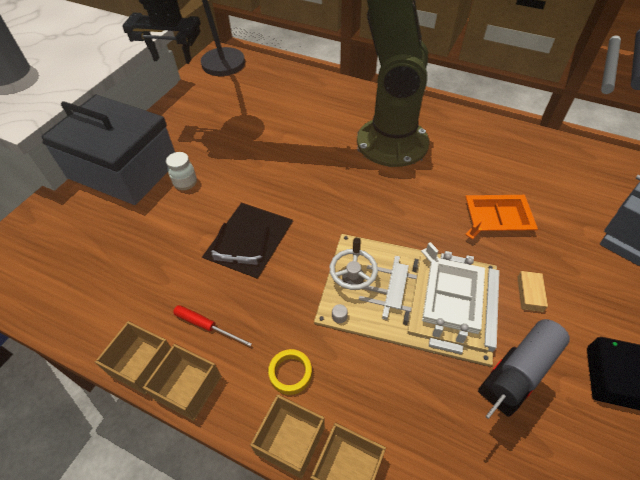

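Top view: the clamp spans about (172–314, 176–278), with the wheel near (286,216), the knob about (290,226) and the tab about (235,252). The mat is at about (387,225). The scene view shows the knob at about (356,245) and the tab at about (430,253). Next I'll zoom in and measure.

```bash
cat > h.py <<'E'
import numpy as np, cv2
from cell import env
def ray(n,u,v):
    m=env.camera_model(n); d=m["R"].T@np.array([(u-m["cx"])/m["fx"],(v-m["cy"])/m["fy"],1]); return -m["R"].T@m["t"],d
def onz(n,u,v,z):
    c,d=ray(n,u,v); return c+d*(z-c[2])/d[2]
def tri(a,b):
    A=np.zeros((3,3));r=np.zeros(3)
    for c,d in(ray("top",*a),ray("scene",*b)):
        d=d/np.linalg.norm(d);P=np.eye(3)-np.outer(d,d);A+=P;r+=P@c
    return np.linalg.solve(A,r)
def proj(n,X):
    m=env.camera_model(n); p=m["R"]@np.asarray(X,float)+m["t"]; return np.array([m["fx"]*p[0]/p[2]+m["cx"],m["fy"]*p[1]/p[2]+m["cy"]])
E
python3 - <<'E'
from h import *
t=cv2.imread("pics/top0.png");s=cv2.imread("pics/scene0.png")
# plate: wood-coloured
hsv=cv2.cvtColor(t,cv2.COLOR_BGR2HSV)
print(hsv[250,280],hsv[185,240],hsv[300,280])
m=((hsv[:,:,0]>14)&(hsv[:,:,0]<30)&(hsv[:,:,1]>50)&(hsv[:,:,2]>150)).astype(np.uint8)*255
m[:165]=0;m[290:]=0;m[:,:168]=0;m[:,325:]=0
pts=np.argwhere(m)[:,::-1]
W=np.array([onz("top",u,v,.012)[:2] for u,v in pts])
h=cv2.convexHull((W*1000).astype(np.float32)); r=cv2.minAreaRect(h); print("plate",r)
mk=(hsv[:,:,2]<50).astype(np.uint8); mk[:,:350]=0;mk[:,425:]=0;mk[:180]=0;mk[270:]=0
W=np.array([onz("top",u,v,.006)[:2] for u,v in np.argwhere(mk)[:,::-1]])
print("mat",cv2.minAreaRect(cv2.convexHull((W*1000).astype(np.float32))))
a=cv2.resize(t[165:290,165:325],None,fx=5,fy=4.8*0+5,interpolation=cv2.INTER_CUBIC)[:600]
cv2.imwrite("pics/a.png",a[:600])
b=cv2.resize(s[225:370,310:510],None,fx=4,fy=4,interpolation=cv2.INTER_CUBIC);cv2.imwrite("pics/b.png",b)
E
```

```text
[ 24 108 241] [ 20 120 230] [ 13 183 162]Traceback (most recent call last):
  File "<stdin>", line 9, in <module>
  File "h.py", line 6, in onz
    c,d=ray(n,u,v); return c+d*(z-c[2])/d[2]
        ~~~^^^^^^^
  File "h.py", line 4, in ray
    m=env.camera_model(n); d=m["R"].T@np.array([(u-m["cx"])/m["fx"],(v-m["cy"])/m["fy"],1]); return -m["R"].T@m["t"],d
ValueError: time passes only in moves, steps and waits
```

```bash
sed -i 's/^from cell import env/from cell import env\nCM={n:env.camera_model(n) for n in("top","scene")}/; s/m=env.camera_model(n)/m=CM[n]/' h.py
python3 - <<'E'
from h import *
t=cv2.imread("pics/top0.png");s=cv2.imread("pics/scene0.png")
hsv=cv2.cvtColor(t,cv2.COLOR_BGR2HSV)
m=((hsv[:,:,0]>16)&(hsv[:,:,0]<32)&(hsv[:,:,1]>50)&(hsv[:,:,2]>170)).astype(np.uint8)*255
m[:165]=0;m[290:]=0;m[:,:168]=0;m[:,325:]=0
def rect(m,z):
    W=np.array([onz("top",u,v,z)[:2] for u,v in np.argwhere(m)[:,::-1]])
    return cv2.minAreaRect(cv2.convexHull((W*1000).astype(np.float32)))
print("plate",rect(m,.012))
mk=(hsv[:,:,2]<50).astype(np.uint8); mk[:,:350]=0;mk[:,425:]=0;mk[:180]=0;mk[270:]=0
print("mat",rect(mk,.006))
cv2.imwrite("pics/a.png",cv2.resize(t[170:289,165:325],None,fx=5,fy=5,interpolation=cv2.INTER_CUBIC))
cv2.imwrite("pics/b.png",cv2.resize(s[225:370,310:510],None,fx=4,fy=4,interpolation=cv2.INTER_CUBIC))
E
```

```text
plate ((493.5323791503906, 218.27923583984375), (260.50189208984375, 388.9814758300781), 10.27642822265625)
mat ((509.61456298828125, -209.48651123046875), (196.16404724121094, 160.80287170410156), 2.4614486694335938)
```

View pics/a.png

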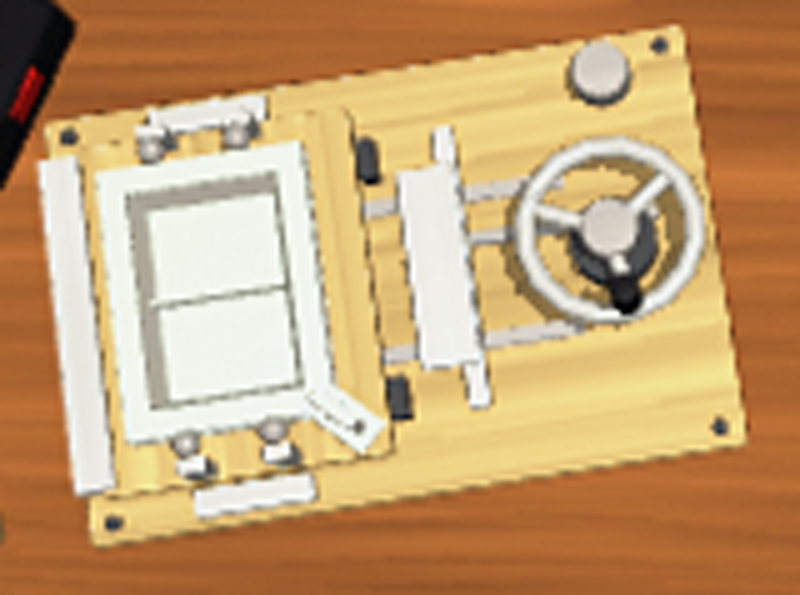

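View pics/b.png

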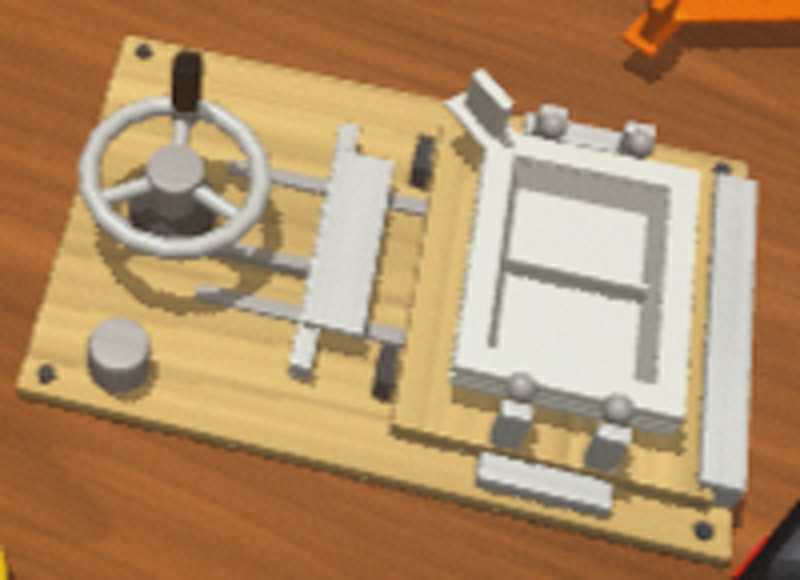

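Top crop: hub at (608,225), knob top at (627,292) and the tab's outer end at (360,428). In the scene crop the knob top is at (187,60) and the tab top at (492,85). The wheel is already about a quarter turn in. I'll triangulate these points and plan the approach.

```bash
cat >> h.py <<'E'
YAW=np.radians(10.28); C=np.array([.4935,.2183])
def cl(x,y,z):
    c,s=np.cos(YAW),np.sin(YAW); return np.array([C[0]+(c*x-s*y)/1e3,C[1]+(s*x+c*y)/1e3,z/1e3])
def tcl(X): 
    c,s=np.cos(YAW),np.sin(YAW); d=(np.asarray(X)[:2]-C)*1e3; return np.array([c*d[0]+s*d[1],-s*d[0]+c*d[1]])
from scipy.spatial.transform import Rotation as Ro
def dl(o,target,rpy=None):
    R=Ro.from_euler("xyz",o["tool_rot"],degrees=True)
    dp=R.inv().apply(np.asarray(target)-o["tool_pos"])*1e3
    dr=(R.inv()*Ro.from_euler("xyz",rpy,degrees=True)).as_rotvec() if rpy is not None else None
    return dp.round(1),dr
E
python3 - <<'E'
from h import *
a=lambda x,y:((x+.5)/5+165-.5,(y+.5)/5+170-.5)
b=lambda x,y:((x+.5)/4+310-.5,(y+.5)/4+225-.5)
k=tri(a(627,292),b(187,60)); print("knob top",k,tcl(k))
k2=onz("top",*a(627,292),.110);print(k2,tcl(k2)); k3=onz("scene",*b(187,60),.110);print(k3,tcl(k3))
h=tri(a(608,225),b(176,167)); print("hub",h,tcl(h))
t=tri(a(345,420),b(492,85)); print("tab top mid",t,tcl(t), "model",cl(-84.2,30.8,82))
for X in (cl(-84.2,30.8,92),cl(0,-135,68),cl(-45,-135,110)): 
  p=proj("top",X);q=proj("scene",X);print("crop",(p-[165,170])*5,(q-[310,225])*4)
o=env.get_obs()
print(dl(o,[.36,-.36,.36],[180,0,55.3]))
print("toolbox corner",onz("top",505,280,.2),onz("top",503,205,.2))
E
```

```text
knob top [0.47344039 0.07172121 0.10630267] [ -45.89586558 -140.64600455]
[0.47272007 0.07160066 0.11      ] [ -46.62614272 -140.63607707]
[0.4761472  0.07252575 0.11      ] [ -43.08893124 -140.33743322]
hub [0.51946033 0.08637727 0.06814977] [   2.00082745 -134.43787182]
tab top mid [0.40053854 0.23132719 0.08458354] [-89.14436558  29.40785901] model [0.4051551  0.23357935 0.082     ]
crop [333.68507612 408.68012577] [490.85098221  82.80147044]
crop [607.7505261  226.17647271] [174.57885803 162.64629726]
crop [614.5557307  288.73635221] [195.40193727  57.81725549]
(array([ 240.8, -201.1, -138.1]), array([-1.74100091e-03, -5.05948176e-04, -6.72304463e-01]))
toolbox corner [ 0.33238362 -0.4887098   0.2       ] [ 0.52925673 -0.4915437   0.2       ]
```

Request:
step_arm --moves '[{"dp":[0,0,-28],"dr":[0,0,-0.1345],"fingers":0.3},{"dp":[0,0,-28],"dr":[0,0,-0.1345],"fingers":0.3},{"dp":[0,0,-28],"dr":[0,0,-0.1345],"fingers":0.3},{"dp":[0,0,-28],"dr":[0,0,-0.1345],"fingers":0.3},{"dp":[0,0,-28],"dr":[0,0,-0.1345],"fingers":0.3}]'

```text
time_s: 0.72
tool_pos: [0.1875, -0.6221, 0.3629]
tool_rot: [-180.0, -0.0, 55.6]
force: [0.3, -0.3, -0.3]
grip_width: 0.0615
grasp_force: 0.0
```

```bash
python3 - <<'E'
from h import *
o=env.get_obs(); print(o["tool_pos"],o["tool_rot"]); print(dl(o,[.36,-.36,.36],[180,0,55.3]))
E
```

```text
[ 0.18750884 -0.62210928  0.36289357] [-1.79956002e+02 -3.32531518e-02  5.55627433e+01]
(array([313.7,  -6. ,   3.1]), array([-0.00076923, -0.00057862,  0.00458596]))
```

Request:
step_arm --moves '[{"dp":[62,-1,0],"dr":[0,0,0.0046],"fingers":0.3},{"dp":[62,-1,0],"dr":[0,0,0],"fingers":0.3},{"dp":[62,-1,0],"dr":[0,0,0],"fingers":0.3},{"dp":[62,-1,0],"dr":[0,0,0],"fingers":0.3},{"dp":[62,-2,0],"dr":[0,0,0],"fingers":0.3}]'

```text
time_s: 1.35
tool_pos: [0.3608, -0.3627, 0.3622]
tool_rot: [-180.0, 0.0, 55.0]
force: [-0.1, 0.3, 0.9]
grip_width: 0.0609
grasp_force: 0.0
```

```bash
python3 - <<'E'
from h import *
o=env.get_obs(); print(o["tool_pos"],o["tool_rot"],tcl(cl(0,0,0))); print(dl(o,[.4745,.072,.16],[180,0,55.3]))
E
```

```text
[ 0.36082859 -0.36270576  0.3622274 ] [-1.79986784e+02  1.18674145e-02  5.50419956e+01] [0. 0.]
(array([ 421.4, -155.9,  202.2]), array([-0.00023113,  0.00020661, -0.00450305]))
```

Request:
step_arm --moves '[{"dp":[50,-19,12],"dr":[0,0,0],"fingers":0.3},{"dp":[50,-19,12],"dr":[0,0,0],"fingers":0.3},{"dp":[50,-19,12],"dr":[0,0,0],"fingers":0.3},{"dp":[50,-19,12],"dr":[0,0,0],"fingers":0.3},{"dp":[50,-19,12],"dr":[0,0,0],"fingers":0.3}]'

```text
time_s: 1.98
tool_pos: [0.4254, -0.1036, 0.3019]
tool_rot: [180.0, 0.0, 55.0]
force: [0.4, 1.1, -0.2]
grip_width: 0.0613
grasp_force: 0.0
```

Request:
step_arm --moves '[{"dp":[45,-16,28],"dr":[0,0,0],"fingers":0.45},{"dp":[45,-16,28],"dr":[0,0,0],"fingers":0.45},{"dp":[45,-15,28],"dr":[0,0,0],"fingers":0.45},{"dp":[36,-14,28],"dr":[0,0,0],"fingers":0.45},{"dp":[0,0,28],"dr":[0,0,0],"fingers":0.45}]'

```text
time_s: 2.6
tool_pos: [0.4733, 0.0737, 0.1618]
tool_rot: [-180.0, -0.1, 55.4]
force: [0.3, -0.3, 0.1]
grip_width: 0.0478
grasp_force: 0.0
```

```bash
python3 - <<'E'
from h import *
o=env.get_obs(); print(o["tool_pos"],o["tool_rot"]); print(dl(o,[.4745,.072,.078]),dl(o,cl(-44.6,-140.6,78),[180,0,55.3]))
cv2.imwrite("pics/c.png",np.vstack([cv2.resize(env.read_camera("top")[190:260,240:350,::-1],None,fx=4,fy=4),cv2.resize(env.read_camera("scene")[205:280,310:420,::-1],None,fx=4,fy=4)]))
E
```

```text
[0.47329714 0.07366175 0.16175996] [-1.79967575e+02 -9.33129014e-02  5.53999744e+01]
(array([-0.8,  2. , 83.8]), None) (array([-0.7,  2.2, 83.8]), array([-0.00056734, -0.00162812,  0.00174534]))
```

View pics/c.png

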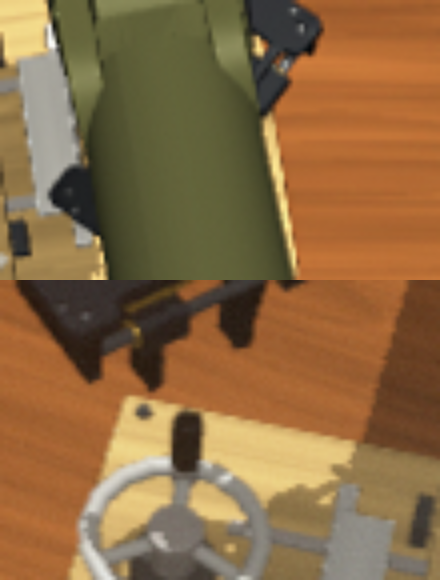

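The top crop is hidden by the arm. In the scene crop the open fingers hover above the knob at about (187,440). Next I'll descend and pinch it.

Request:
step_arm --moves '[{"dp":[-1,2,25],"dr":[0,0,0],"fingers":0.45},{"dp":[0,0,25],"dr":[0,0,0],"fingers":0.45},{"dp":[0,0,20],"dr":[0,0,0],"fingers":0.45},{"dp":[0,0,13],"dr":[0,0,0],"fingers":0.45},{"dp":[0,0,0],"dr":[0,0,0],"fingers":0.45}]'

```text
time_s: 3.32
tool_pos: [0.4742, 0.0673, 0.0794]
tool_rot: [-180.0, 0.0, 55.0]
force: [0.7, -1.3, -0.3]
grip_width: 0.0478
grasp_force: 0.0
```

Request:
step_arm --moves '[{"dp":[0,0,0],"dr":[0,0,0],"fingers":1},{"dp":[0,0,0],"dr":[0,0,0],"fingers":1},{"dp":[0,0,0],"dr":[0,0,0],"fingers":1},{"dp":[0,0,0],"dr":[0,0,0],"fingers":1},{"dp":[0,0,0],"dr":[0,0,0],"fingers":1}]' --squeeze 25

```text
time_s: 3.95
tool_pos: [0.4741, 0.0679, 0.0797]
tool_rot: [-180.0, 0.0, 55.1]
force: [-2.7, 0.6, 3.9]
grip_width: 0.0169
grasp_force: 25.0
```

```bash
python3 - <<'E'
from h import *
o=env.get_obs(); p=o["tool_pos"];print(p,o["tool_rot"],o["force"],tcl(p))
R=Ro.from_euler("xyz",o["tool_rot"],degrees=True)
c=cl(0,-135,0); v=tcl(p)-[0,-135]; print(v,np.hypot(*v)); a=np.arctan2(v[1],v[0])
print("joint",(-np.pi/2-a)%6.283)
pts=[cl(45*np.cos(a-t),-135+45*np.sin(a-t),p[2]*1e3) for t in np.arange(0,3.9,.18)]
print(R.inv().apply(np.diff(pts,axis=0)).round(4)[:,:2]*1e3)
E
```

```text
[0.47412102 0.06793781 0.07970804] [-1.79970291e+02  3.57424257e-02  5.50556855e+01] [-2.65491596  0.61292285  3.90703187] [ -45.90134558 -144.49013737]
[-45.90134558  -9.49013737] 46.872126401136875
joint 1.3669181731917028
[[ 5.  -6.4]
 [ 6.1 -5.4]
 [ 6.9 -4.2]
 [ 7.6 -2.9]
 [ 8.  -1.5]
 [ 8.1 -0. ]
 [ 8.   1.4]
 [ 7.6  2.8]
 [ 7.   4.1]
 [ 6.1  5.3]
 [ 5.   6.3]
 [ 3.8  7.1]
 [ 2.5  7.7]
 [ 1.1  8. ]
 [-0.4  8.1]
 [-1.8  7.9]
 [-3.2  7.4]
 [-4.5  6.7]
 [-5.6  5.8]
 [-6.6  4.7]
 [-7.3  3.5]]
```

Request:
step_arm --moves '[{"dp":[5.2,-6.2,0],"dr":[0,0,0],"fingers":1},{"dp":[6.3,-5.2,0],"dr":[0,0,0],"fingers":1},{"dp":[7.1,-4.0,0],"dr":[0,0,0],"fingers":1},{"dp":[7.6,-2.7,0],"dr":[0,0,0],"fingers":1},{"dp":[8.0,-1.3,0],"dr":[0,0,0],"fingers":1}]'

```text
time_s: 4.58
tool_pos: [0.4794, 0.1068, 0.0797]
tool_rot: [179.9, -0.0, 55.0]
force: [4.1, -5.2, 1.2]
grip_width: 0.0174
grasp_force: 25.0
```

Request:
step_arm --moves '[{"dp":[8.1,0.1,0],"dr":[0,0,0],"fingers":1},{"dp":[8.0,1.5,0],"dr":[0,0,0],"fingers":1},{"dp":[7.5,3.0,0],"dr":[0,0,0],"fingers":1},{"dp":[6.9,4.3,0],"dr":[0,0,0],"fingers":1},{"dp":[6.0,5.4,0],"dr":[0,0,0],"fingers":1}]'

```text
time_s: 5.2
tool_pos: [0.5113, 0.1265, 0.0797]
tool_rot: [179.9, 0.2, 55.0]
force: [-1.3, -8.1, 7.5]
grip_width: 0.0171
grasp_force: 25.0
```

```bash
python3 - <<'E'
from h import *
o=env.get_obs(); p=o["tool_pos"];print(o["tool_rot"],o["force"],tcl(p))
R=Ro.from_euler("xyz",o["tool_rot"],degrees=True)
print("force tool",R.inv().apply(o["force"]))
off=R.apply([.003,0,0]); v=tcl(p+off)-[0,-135]; a=np.arctan2(v[1],v[0]); print(v,np.hypot(*v),"joint",(-np.pi/2-a)%6.283)
E
```

```text
[179.92820489   0.21536134  54.96273936] [-1.32642579 -8.12383842  7.48919374] [  1.09458025 -93.48628194]
force tool [-7.44123788  3.58726619 -7.45678744]
[ 3.22759921 43.62324478] 43.74248371385516 joint 3.2152608378059533
```

Request:
step_arm --moves '[{"dp":[5.0,6.4,0],"dr":[0,0,0],"fingers":1},{"dp":[3.8,7.2,0],"dr":[0,0,0],"fingers":1},{"dp":[2.4,7.8,0],"dr":[0,0,0],"fingers":1},{"dp":[1.0,8.1,0],"dr":[0,0,0],"fingers":1},{"dp":[-0.5,8.1,0],"dr":[0,0,0],"fingers":1}]'

```text
time_s: 5.82
tool_pos: [0.5465, 0.1158, 0.0796]
tool_rot: [-179.8, 0.3, 55.0]
force: [-7.4, -5.4, 12.0]
grip_width: 0.0175
grasp_force: 25.0
```

Request:
step_arm --moves '[{"dp":[-1.9,7.9,0],"dr":[0,0,0],"fingers":1},{"dp":[-3.3,7.4,0],"dr":[0,0,0],"fingers":1},{"dp":[-4.6,6.7,0],"dr":[0,0,0],"fingers":1},{"dp":[-5.7,5.8,0],"dr":[0,0,0],"fingers":1},{"dp":[0,0,0],"dr":[0,0,0],"fingers":1}]'

```text
time_s: 6.45
tool_pos: [0.5614, 0.0891, 0.0797]
tool_rot: [-179.9, 0.0, 55.0]
force: [-2.1, -1.1, 7.2]
grip_width: 0.0172
grasp_force: 25.0
```

```bash
python3 - <<'E'
from h import *
o=env.get_obs(); p=o["tool_pos"];print(o["tool_rot"],o["force"],tcl(p))
R=Ro.from_euler("xyz",o["tool_rot"],degrees=True)
print("force tool",R.inv().apply(o["force"]))
off=R.apply([.003,0,0]); v=tcl(p+off)-[0,-135]; a=np.arctan2(v[1],v[0]); print(v,np.hypot(*v),"joint",(-np.pi/2-a)%6.283)
t=np.array([np.sin(a),-np.cos(a)]) # clockwise tangent (clamp)
w=np.array([*(cl(*t,0)-cl(0,0,0))[:2],0])*1e3; print("tangent in tool",R.inv().apply(w))
E
```

```text
[-1.79854482e+02  3.93645302e-02  5.50444169e+01] [-2.05494675 -1.05826234  7.24830297] [  43.76596731 -139.21858978]
force tool [-2.04969119 -1.0963068  -7.24413547]
[45.89599142 -2.10601007] 45.94428481545893 joint 4.75805808763919
tangent in tool [-0.73599863  0.67698194 -0.00121371]
```

Request:
step_arm --moves '[{"dp":[-4.5,3.7,0],"dr":[0,0,0],"fingers":1},{"dp":[-4.8,3.2,0],"dr":[0,0,0],"fingers":1},{"dp":[-4.0,2.0,0],"dr":[0,0,0],"fingers":1},{"dp":[0,0,0],"dr":[0,0,0],"fingers":1},{"dp":[0,0,0],"dr":[0,0,0],"fingers":1}]'

```text
time_s: 7.08
tool_pos: [0.5617, 0.0766, 0.0797]
tool_rot: [-179.8, -0.3, 55.2]
force: [0.1, 6.4, 2.7]
grip_width: 0.0173
grasp_force: 25.0
```

```bash
cat > st.py <<'E'
from h import *
o=env.get_obs(); p=o["tool_pos"]
R=Ro.from_euler("xyz",o["tool_rot"],degrees=True)
print("force tool",R.inv().apply(o["force"]))
off=R.apply([.003,0,0]); v=tcl(p+off)-[0,-135]; a=np.arctan2(v[1],v[0]); print(v,np.hypot(*v),"joint",(-np.pi/2-a)%6.283)
E
python3 st.py
```

```text
force tool [ 5.26507757 -3.59615569 -2.64604658]
[ 43.95782353 -14.44513982] 46.270425905953054 joint 5.029700494566908
```

Request:
step_arm --moves '[{"dp":[-2.5,1.2,0],"dr":[0,0,0],"fingers":1},{"dp":[-2.5,1.2,0],"dr":[0,0,0],"fingers":1},{"dp":[-2,0.8,0],"dr":[0,0,0],"fingers":1},{"dp":[0,0,0],"dr":[0,0,0],"fingers":1},{"dp":[0,0,0],"dr":[0,0,0],"fingers":1}]'

```text
time_s: 7.7
tool_pos: [0.5616, 0.0764, 0.0798]
tool_rot: [-179.7, -0.9, 55.4]
force: [5.4, 19.0, -5.0]
grip_width: 0.017
grasp_force: 25.0
```

```bash
python3 st.py
```

```text
force tool [18.61154966 -6.34708526  5.3159768 ]
[ 43.80856476 -14.69740621] 46.208268688343196 joint 5.035895423106025
```

Request:
step_arm --moves '[{"dp":[5,-2.4,0],"dr":[0,0,0],"fingers":1},{"dp":[0,0,0],"dr":[0,0,0],"fingers":0.5},{"dp":[0,0,0],"dr":[0,0,0],"fingers":0.5},{"dp":[0,0,0],"dr":[0,0,0],"fingers":0.5},{"dp":[0,0,-25],"dr":[0,0,0],"fingers":0.5}]'

```text
time_s: 8.32
tool_pos: [0.5597, 0.0688, 0.1028]
tool_rot: [-179.8, 0.2, 55.0]
force: [-0.0, -0.8, 0.6]
grip_width: 0.0419
grasp_force: 0.0
```

Request:
step_arm --moves '[{"dp":[0,0,-35],"dr":[0,0,0],"fingers":0.65},{"dp":[0,0,-15],"dr":[0,0,0],"fingers":0.65},{"dp":[0,-10,0],"dr":[0,0,0],"fingers":0.65},{"dp":[0,-50,0],"dr":[0,0,0],"fingers":0.65},{"dp":[0,-50,0],"dr":[0,0,0],"fingers":0.65}]'

```text
time_s: 8.95
tool_pos: [0.4687, 0.1337, 0.1527]
tool_rot: [-179.8, 0.1, 55.0]
force: [0.2, 0.0, 0.8]
grip_width: 0.0307
grasp_force: 0.0
```

```bash
python3 - <<'E'
from h import *
o=env.get_obs(); print(o["tool_pos"],o["tool_rot"]); print(dl(o,cl(-84.2,30.8,150),[180,0,55.3]))
t=env.read_camera("top")[170:289,165:325,::-1]; cv2.imwrite("pics/d.png",cv2.resize(t,None,fx=5,fy=5,interpolation=cv2.INTER_CUBIC))
s=env.read_camera("scene"); cv2.imwrite("pics/d2.png",cv2.resize(s[225:370,310:510,::-1],None,fx=4,fy=4,interpolation=cv2.INTER_CUBIC))
E
```

```text
[0.46872283 0.13366124 0.15270048] [-1.79827643e+02  7.28342636e-02  5.49968535e+01]
(array([  45.4, -109.4,    3. ]), array([-0.00301155,  0.00126324, -0.00529281]))
```

View pics/d2.png

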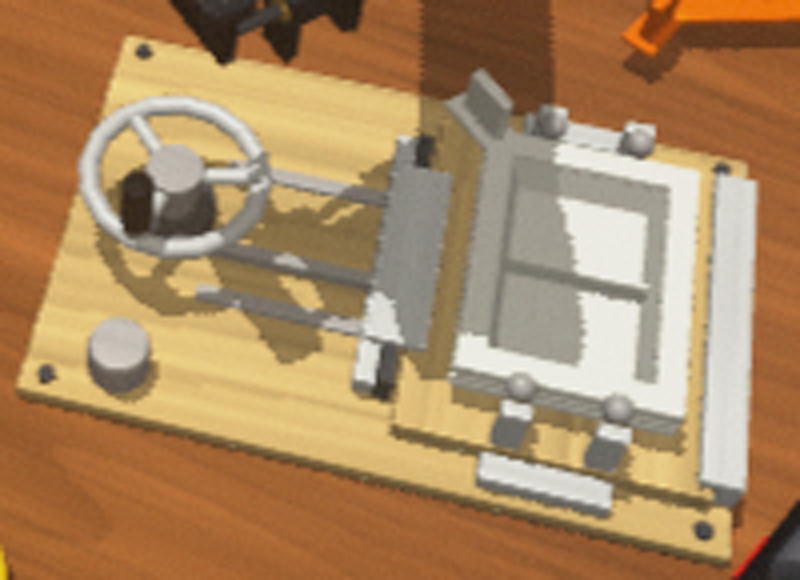

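The lip is now against the stop blocks, at about (425,155) and (385,375). The tab is at about (490,95), where the model predicts. Next I'll move over the tab and descend.

Request:
step_arm --moves '[{"dp":[15,-36,0],"dr":[0,0,0],"fingers":0.65},{"dp":[15,-36,0],"dr":[0,0,0],"fingers":0.65},{"dp":[15,-37,0],"dr":[0,0,0],"fingers":0.65},{"dp":[0,0,20],"dr":[0,0,0],"fingers":0.65},{"dp":[0,0,0],"dr":[0,0,0],"fingers":0.65}]'

```text
time_s: 9.68
tool_pos: [0.4058, 0.2314, 0.1325]
tool_rot: [-179.9, 0.2, 55.1]
force: [-0.1, -1.1, -0.1]
grip_width: 0.0305
grasp_force: 0.0
```

```bash
python3 - <<'E'
from h import *
o=env.get_obs(); print(dl(o,cl(-84.2,30.8,65),[180,0,55.3]))
s=env.read_camera("scene"); cv2.imwrite("pics/e.png",cv2.resize(s[195:315,360:500,::-1],None,fx=5,fy=5,interpolation=cv2.INTER_CUBIC))
E
```

```text
(array([ 1.7, -1.6, 67.5]), array([-0.00254197,  0.00363404, -0.00354079]))
```

View pics/e.png

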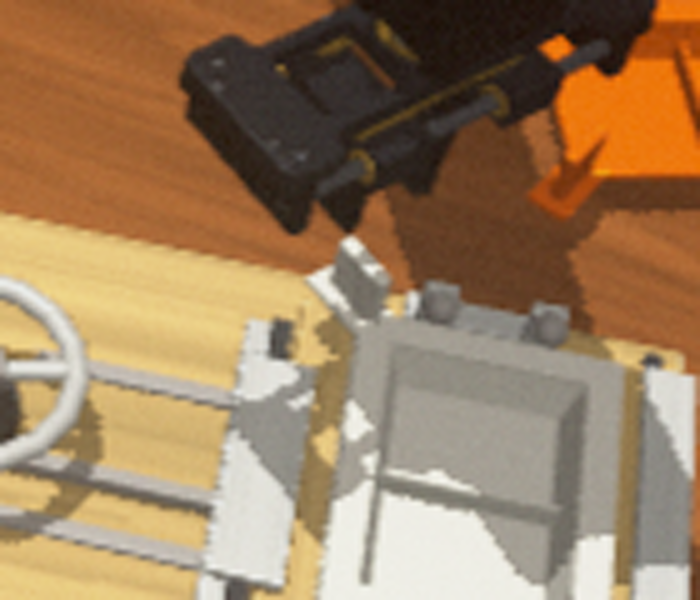

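The fingertips, at about (350,220) and (415,185), straddle the tab top at about (362,260), so I'll descend onto it.

Request:
step_arm --moves '[{"dp":[2,-1.5,25],"dr":[0,0,0],"fingers":0.65},{"dp":[0,0,20],"dr":[0,0,0],"fingers":0.65},{"dp":[0,0,15],"dr":[0,0,0],"fingers":0.65},{"dp":[0,0,7],"dr":[0,0,0],"fingers":0.65},{"dp":[0,0,0],"dr":[0,0,0],"fingers":0.65}]'

```text
time_s: 10.35
tool_pos: [0.4076, 0.2347, 0.0674]
tool_rot: [-180.0, 0.0, 55.0]
force: [-0.3, 0.4, 0.3]
grip_width: 0.0305
grasp_force: 0.0
```

Request:
step_arm --moves '[{"dp":[0,0,0],"dr":[0,0,0],"fingers":0.85},{"dp":[0,0,0],"dr":[0,0,0],"fingers":1},{"dp":[0,0,0],"dr":[0,0,0],"fingers":1},{"dp":[0,0,0],"dr":[0,0,0],"fingers":1},{"dp":[0,0,0],"dr":[0,0,0],"fingers":1}]' --squeeze 50

```text
time_s: 10.98
tool_pos: [0.4078, 0.2349, 0.0678]
tool_rot: [180.0, -0.0, 55.0]
force: [-1.9, -0.8, 4.1]
grip_width: 0.0075
grasp_force: 50.0
```

```bash
python3 - <<'E'
from h import *
o=env.get_obs(); p=o["tool_pos"]; R=Ro.from_euler("xyz",o["tool_rot"],degrees=True); print(p,o["tool_rot"],o["force"],o["wrist_torque"])
print("lag",dl(o,cl(-84.2,30.8,65)))
# peel: rotate about far corner; tool frame x ~ +diagonal; axis = tool y
far=cl(80,95+60,56); L=R.inv().apply(far-p)*1e3; print("far in tool",L)
# per-row rigid rotation by th about tool y through far: dp=(I-R)L
for th in(.03,.04,.05):
    Q=Ro.from_rotvec([0,th,0]); print(th,(L-Q.apply(L)).round(2)) 
E
```

```text
[0.40783613 0.23485412 0.06784525] [ 1.79974378e+02 -5.58818448e-03  5.50386415e+01] [-1.92125235 -0.75159966  4.10209227] [-0.15763749  0.00334585  0.00472742]
lag (array([-2.6, -1.5,  2.8]), None)
far in tool [201.46476247  25.95292501  11.87650866]
0.03 [-0.27  0.    6.05]
0.04 [-0.31  0.    8.07]
0.05 [-0.34 -0.   10.08]
```

Request:
step_arm --moves '[{"dp":[0.4,0,-5],"dr":[0,-0.025,0],"fingers":1},{"dp":[0.4,0,-5],"dr":[0,-0.025,0],"fingers":1},{"dp":[0.4,0,-5],"dr":[0,-0.025,0],"fingers":1},{"dp":[0.4,0,-5],"dr":[0,-0.025,0],"fingers":1},{"dp":[0,0,0],"dr":[0,0,0],"fingers":1}]' --squeeze 60

```text
time_s: 11.6
tool_pos: [0.408, 0.2368, 0.0872]
tool_rot: [-179.9, 5.8, 55.1]
force: [-4.2, -1.5, 1.9]
grip_width: 0.0076
grasp_force: 60.0
```

```bash
python3 - <<'E'
from h import *
o=env.get_obs();print(o["tool_pos"],o["tool_rot"],o["force"],o["wrist_torque"],o["grip_width"],o["grasp_force"])
s=env.read_camera("scene"); cv2.imwrite("pics/f.png",cv2.resize(s[195:335,360:520,::-1],None,fx=4,fy=4,interpolation=cv2.INTER_CUBIC))
E
```

```text
[0.40800144 0.23678448 0.08715392] [-179.91052048    5.82849568   55.08140616] [-4.23963417 -1.46915025  1.90299415] [ 0.00431017  0.39496085 -0.07952982] 0.007563161480896333 60.0007108412683
```

View pics/f.png

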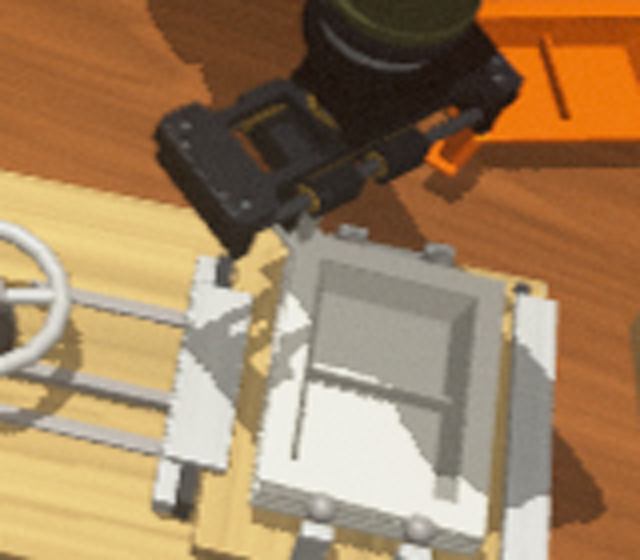

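The tabbed corner is up about 20 mm and the left-side balls are released. The far corner, at about (485,545), is still seated. I'll keep peeling.

Request:
step_arm --moves '[{"dp":[0.5,0,-6],"dr":[0,-0.03,0],"fingers":1},{"dp":[0.5,0,-6],"dr":[0,-0.03,0],"fingers":1},{"dp":[0.5,0,-6],"dr":[0,-0.03,0],"fingers":1},{"dp":[0.5,0,-6],"dr":[0,-0.03,0],"fingers":1},{"dp":[0,0,0],"dr":[0,0,0],"fingers":1}]'

```text
time_s: 12.28
tool_pos: [0.4111, 0.2414, 0.1108]
tool_rot: [-179.9, 12.7, 55.1]
force: [-4.5, -1.0, 3.1]
grip_width: 0.0072
grasp_force: 60.0
```

```bash
python3 - <<'E'
from h import *
o=env.get_obs();print(o["tool_pos"],o["tool_rot"],o["force"],o["wrist_torque"],o["grip_width"],o["grasp_force"])
s=env.read_camera("scene"); cv2.imwrite("pics/g.png",cv2.resize(s[195:335,360:520,::-1],None,fx=4,fy=4,interpolation=cv2.INTER_CUBIC))
R=Ro.from_euler("xyz",o["tool_rot"],degrees=True);print("up in tool",R.inv().apply([0,0,1]))
E
```

```text
[0.41113907 0.24137836 0.11081455] [-179.91759987   12.68169009   55.12201035] [-4.47088746 -0.96947193  3.12229608] [-0.02534697  0.45594688  0.01305193] 0.0071965203131344555 60.00087970867753
up in tool [-0.21953444 -0.00140307 -0.97560374]
```

View pics/g.png

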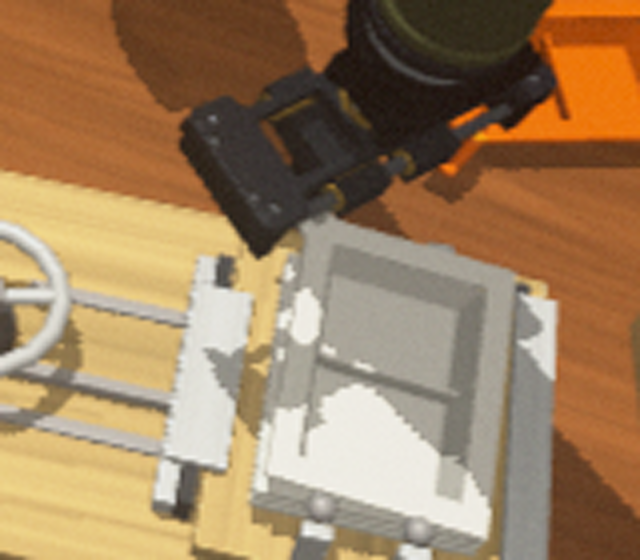

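Everything tilts cleanly, but the right-hand balls at (322,505) and (418,530) still sit over the rim edge. I'll peel further, then lift straight up.

Request:
step_arm --moves '[{"dp":[0.5,0,-7],"dr":[0,-0.03,0],"fingers":1},{"dp":[0.4,0,-7],"dr":[0,-0.03,0],"fingers":1},{"dp":[0.2,0,-7],"dr":[0,-0.03,0],"fingers":1},{"dp":[0,0,-7],"dr":[0,-0.03,0],"fingers":1},{"dp":[-1,0,-3],"dr":[0,0,0],"fingers":1}]'

```text
time_s: 12.95
tool_pos: [0.4166, 0.2486, 0.1402]
tool_rot: [-179.9, 19.5, 55.1]
force: [-1.0, 0.3, -0.4]
grip_width: 0.0077
grasp_force: 60.0
```

Request:
step_arm --moves '[{"dp":[-1.3,0,-4],"dr":[0,0,0],"fingers":1},{"dp":[-1.3,0,-4],"dr":[0,0,0],"fingers":1},{"dp":[-1.3,0,-4],"dr":[0,0,0],"fingers":1},{"dp":[-1.3,0,-4],"dr":[0,0,0],"fingers":1},{"dp":[-1.3,0,-4],"dr":[0,0,0],"fingers":1}]'

```text
time_s: 13.58
tool_pos: [0.4173, 0.2486, 0.1621]
tool_rot: [180.0, 19.5, 55.0]
force: [-0.6, 0.0, -1.1]
grip_width: 0.0077
grasp_force: 60.0
```

```bash
cat > q.py <<'E'
from h import *
o=env.get_obs();print(o["tool_pos"],o["tool_rot"],o["force"],o["wrist_torque"],o["grip_width"],o["grasp_force"])
R=Ro.from_euler("xyz",o["tool_rot"],degrees=True);print("up in tool",R.inv().apply([0,0,1]))
E
python3 q.py
```

```text
[0.41731155 0.24855418 0.16213387] [179.98356437  19.47014174  55.03294372] [-0.63818361  0.01432877 -1.05674431] [ 0.32422527 -0.2306265  -0.00074441] 0.00769363730827875 59.99984527006745
up in tool [-3.33315580e-01  2.70452093e-04 -9.42815279e-01]
```

The force reads −1.06 N, which is just the tray's weight, so it is free. Next I'll lift.

Request:
step_arm --moves '[{"dp":[-5,0,-14],"dr":[0,0,0],"fingers":1},{"dp":[-9,0,-26],"dr":[0,0,0],"fingers":1},{"dp":[-10,0,-28],"dr":[0,0,0],"fingers":1},{"dp":[-10,0,-28],"dr":[0,0,0],"fingers":1},{"dp":[-5,0,-14],"dr":[0,0,0],"fingers":1}]'

```text
time_s: 14.2
tool_pos: [0.4174, 0.2492, 0.2806]
tool_rot: [179.9, 19.3, 55.0]
force: [-0.2, 0.2, -0.8]
grip_width: 0.0072
grasp_force: 60.0
```

Request:
step_arm --moves '[{"dp":[0,0,0],"dr":[0,0.07,0],"fingers":1},{"dp":[0,0,0],"dr":[0,0.07,0],"fingers":1},{"dp":[0,0,0],"dr":[0,0.07,0],"fingers":1},{"dp":[0,0,0],"dr":[0,0.07,0],"fingers":1},{"dp":[0,0,0],"dr":[0,0.06,0],"fingers":1}]'

```text
time_s: 14.82
tool_pos: [0.4168, 0.2484, 0.2783]
tool_rot: [180.0, -0.1, 55.1]
force: [-0.5, 0.0, 0.2]
grip_width: 0.0074
grasp_force: 60.0
```

```bash
cat >> q.py <<'E'
# tool yaw psi -> tray yaw psi-45; tray origin from TCP
ps=np.radians(o["tool_rot"][2]-45.); off=np.array([np.cos(ps)*.0842-np.sin(ps)*.0642,np.sin(ps)*.0842+np.cos(ps)*.0642])
M=np.array([.5096,-.2095]); tgt=[*(M-off),.28]; print("target",tgt,dl(o,tgt,[180,0,55.3]))
E
python3 q.py
```

```text
[0.41678683 0.24837424 0.27833188] [ 1.79989336e+02 -5.81551413e-02  5.50535566e+01] [-0.47725994  0.01360604  0.19835956] [-0.11435354  0.01605343 -0.04039691] 0.007368892934304875 60.00140248797834
up in tool [ 1.01499852e-03  1.86127170e-04 -9.99999468e-01]
target [np.float64(0.43790019704636246), np.float64(-0.28741288889785527), 0.28] (array([-427.1,  324.2,   -2. ]), array([ 0.00018831, -0.0010146 , -0.00430134]))
```

Request:
step_arm --moves '[{"dp":[-14,15,0],"dr":[0,0,0],"fingers":1},{"dp":[-28,30,0],"dr":[0,0,0],"fingers":1},{"dp":[-36,38,0],"dr":[0,0,0],"fingers":1},{"dp":[-36,37,0],"dr":[0,0,0],"fingers":1},{"dp":[-37,37,0],"dr":[0,0,0],"fingers":1}]'

```text
time_s: 15.45
tool_pos: [0.4591, 0.0333, 0.2786]
tool_rot: [180.0, 0.0, 55.1]
force: [0.6, 0.5, -0.5]
grip_width: 0.0075
grasp_force: 60.0
```

Request:
step_arm --moves '[{"dp":[-39,38,0],"dr":[0,0,0],"fingers":1},{"dp":[-42,30,0],"dr":[0,0,0],"fingers":1},{"dp":[-42,25,0],"dr":[0,0,0],"fingers":1},{"dp":[-42,22,0],"dr":[0,0,0],"fingers":1},{"dp":[-42,20,0],"dr":[0,0,0],"fingers":1}]'

```text
time_s: 16.08
tool_pos: [0.4508, -0.2135, 0.2784]
tool_rot: [-180.0, 0.0, 55.1]
force: [0.9, -0.1, -1.2]
grip_width: 0.0071
grasp_force: 60.0
```

```bash
python3 q.py
```

```text
[ 0.45081936 -0.21351393  0.27835226] [-1.79969643e+02  2.03653194e-02  5.50653072e+01] [ 0.91623832 -0.07275421 -1.16605038] [-0.01948758 -0.01936249  0.02179822] 0.007117309929598189 60.00092432834208
up in tool [-3.55441870e-04 -5.29829884e-04 -9.99999796e-01]
target [np.float64(0.43791617745260014), np.float64(-0.28742759193631534), 0.28] (array([-68. ,  31.7,  -1.6]), array([-0.00053056,  0.00035436, -0.00409626]))
```

Request:
step_arm --moves '[{"dp":[-34,15,0],"dr":[0,0,0],"fingers":1},{"dp":[-16,8,0],"dr":[0,0,0],"fingers":1},{"dp":[-8,5,0],"dr":[0,0,0],"fingers":1},{"dp":[0,0,0],"dr":[0,0,0],"fingers":1},{"dp":[0,0,0],"dr":[0,0,0],"fingers":1}]'

```text
time_s: 16.7
tool_pos: [0.4418, -0.2741, 0.2787]
tool_rot: [180.0, -0.0, 55.2]
force: [0.2, 0.3, -0.2]
grip_width: 0.0073
grasp_force: 60.0
```

Request:
step_arm --moves '[{"dp":[0,0,0],"dr":[0,0,0],"fingers":1},{"dp":[0,0,0],"dr":[0,0,0],"fingers":1},{"dp":[0,0,0],"dr":[0,0,0],"fingers":1},{"dp":[0,0,0],"dr":[0,0,0],"fingers":1},{"dp":[0,0,0],"dr":[0,0,0],"fingers":1}]'

```text
time_s: 17.32
tool_pos: [0.4411, -0.2758, 0.2785]
tool_rot: [-180.0, 0.0, 55.0]
force: [-0.6, -0.3, -1.2]
grip_width: 0.0077
grasp_force: 60.0
```

```bash
python3 q.py; python3 - <<'E'
from h import *
s=env.read_camera("scene"); cv2.imwrite("pics/z.png",cv2.resize(s[90:390,130:530,::-1],None,fx=2,fy=2,interpolation=cv2.INTER_CUBIC))
R=Ro.from_euler("z",10.1,degrees=True); O=np.array([.5096,-.2095,.2705])
for c in((-80,-60,0),(80,-60,0),(80,60,0),(-80,60,0)): print(c,(proj("scene",O+R.apply(np.array(c)/1e3))-[130,90])*2)
E
```

```text
[ 0.44106752 -0.27579416  0.27852397] [-1.79997298e+02  4.34396889e-03  5.50393523e+01] [-0.61708145 -0.30729117 -1.23207467] [-0.05535906  0.02830552  0.01074937] 0.007732569593740498 59.99969012103975
up in tool [-7.58165596e-05 -4.71622980e-05 -9.99999996e-01]
target [np.float64(0.4378808837786549), np.float64(-0.28739511132561), 0.28] (array([-11.3,   4. ,  -1.5]), array([-4.73346676e-05,  7.57091545e-05, -4.54916215e-03]))
(-80, -60, 0) [180.22521938  84.0194835 ]
(80, -60, 0) [117.37175602 182.7153551 ]
(80, 60, 0) [227.37212347 204.80173443]
(-80, 60, 0) [281.04255439 101.96292881]
```

View pics/z.png

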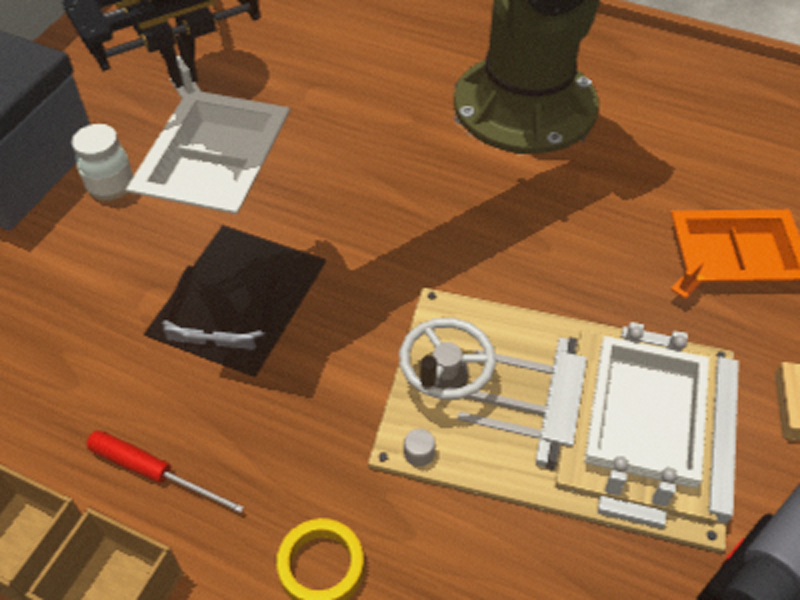

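The tray is held level above the mat. Its corners at about (190,92), (289,105), (237,210) and (130,190) match the prediction, and the stack, slide and other objects are in place. Handing in.

```bash
python3 -c "
from cell import env
print(env.sign_off())"
```

```text
the job is handed in; nothing more can be done
None
```

I wound the handwheel until the slide met its stops, peeled the top tray off tabbed corner first, and handed the job in at about 17 s. The tray was held level over the mat, with its rim about 27 cm above the bench; the hand-in returned no verdict.

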